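# Oil the post and hold the cast lever level over it

## Robot

A 6-joint arm with a two-finger parallel gripper is mounted at the origin on a cart in front of the work surface, level with it; the furniture and walls round the work are solid. World frame = base frame: x ahead of the robot, y to its left, z up, the work surface at z = 0. Lengths are in m, angles in rad, forces in N, time in s.
With the tool pointing down it reaches from about 0.35 to 0.975 m from the base axis. Payload 4.9 kg.
Tool frame: the origin (TCP) lies midway between the tips of the shut fingers; the grasp point (between the pads) lies 19 mm behind it; z points along the fingers, y is the line along which they close (so a half turn about z gives the same grasp; the last joint's range is limited). The gripper opens to 85 mm and grips with 20 to 120 N. Pads are 22 mm wide; open, the fingers measure 114 mm over their backs; the gripper's body (76 mm by 85 mm) begins 54 mm behind the grasp point. The pads swing forward as they close: fully open they stand 13 mm farther back than shut.
Start: joints at [1.188, 0.053, 1.613, -0, 1.476, -0.119], TCP at [0.163, 0.603, 0.231] pointing down, gripper open.
Joint ranges: [-3.01, 3.01], [-1.01, 2.22], [0.06, 2.58], [-1.02, 4.17], [0.09, 2.62], [-3.14, 3.14]. Speed limits (rad/s): [2.57, 2.57, 3.14, 3.14, 3.14, 3.14].

## Interface

Orientations are given as a rotation vector (axis times angle).
In Python, from station import ctrl gives the robot as it stands. The module is installed in compiled form; this text tells all that it offers.
- The arm moves only by the shell command python3 -m handwheel 'ROWS' [OPENING] [FORCE]. ROWS is JSON, a list of rows, each a list of 2 entries, a list of its own where there are three numbers: the shift along the tool's x, y, z in cm, then the turn, a rotation vector about the tool's x, y, z in rad. In form: [[[tx, ty, tz], [ax, ay, az]], ...]. A call has 1 to 5 rows; each row is the pose to reach, as a shift and turn from the pose commanded when the call began, along the tool's axes at that moment; what a row does not reach only later rows make up. A row lasts 1/8 s, in which the tool goes at most 62.5 mm and 10.7 degrees, less where a joint would pass 70% of its speed; a pose out of reach is approached as far as the arm can. A call with a gripper value outside its range is refused whole. OPENING is the gripper's target within -1 to 1 (shut at 1, half-way at 0, fully open at -1), set as the call begins (- or left out, the last holds). The fingers move at their own pace and stop on an object; FORCE is the grip in N (left out, the last holds). Time passes only in rows, so rows that repeat a pose let the fingers close. It gives the time, the measured TCP pose, the force, the opening and the grip force at its end, in the units of the state.
- ctrl.get_obs(): the state, without advancing time (a new reading comes with each control period).
- ctrl.get_image(name): name is "scene" or "side" or "wrist"; returns the picture (400x640x3 uint8, blue, green, red); there is no depth.
- ctrl.calibration(name): a dict with "fx", "fy", "cx", "cy" (pixels), "R" (3x3) and "t" (3): a world point X has camera coordinates R X + t. Camera axes: x right, y down, z forward; pixel columns grow to the right and rows downward; lengths in m; the calibration is good to about 2 mm. A picture is of the moment at which its call begins: read the wrist's pose just before it. calibration takes no time and is no camera call; for the wrist camera it gives the pose at the moment of the call.
- ctrl.finish_job(): hands the job in; it is judged then, once.
Trained networks look in the newest picture that a camera, given by its name, has taken for a name from the list of things; names that differ only in an ending like _2 or _b are one class to them, and where a whole thing is asked for, a point or a joint stands for the part that bears it (a point fixed in the world has none). Each returns a list of dicts, best first, with "score" (0 to 1); they miss things now and then, are a little off and sometimes report something else, mostly with a low value. They report only what shows in the picture. A call takes as long as a camera call. They do not tell look-alikes from the thing itself.
- ctrl.look_for(camera, query): "position" ([column, row] in pixels, amid what is visible of it).
- ctrl.landmark_of(camera, query): "position" ([column, row] in pixels: a listed point, or the origin of a listed thing).
The state is a dict: "t": time; "q": joint angles; "dq": joint speeds; "effort": joint torques, N m; "tool_pos": TCP position; "tool_rot": TCP orientation; "contact_force": force on the tool from outside, world axes, zero at the start; "wrist_torque": the same for the moment, N m; "opening": finger opening in m; "grip_force": force on a finger pad.
Only numpy, scipy, OpenCV 4.12 (cv2) and the standard library are available. Lean on these libraries where they do the work, as an engineer would, in place of code of your own. Each camera call takes 0.05 s, during which the arm holds its last target. There are 200 camera calls.

## Task

Press the pump head of the bolted-down oil bottle all the way down and let it spring back up, to oil the fixture's post. Then grip the cast lever across its arm at its balance mark, lift it and keep it level, and bring its bore centred over the post and its tail over the saddle, pointing along the fixture, a few centimetres (about 3 cm) clear above the post's tip. The program finishes while still holding the lever there, level and still and touching nothing else; leave the other things on the bench undisturbed.

Things in the scene. Friction and masses are not known exactly. Their poses are not given: they have to be found in the camera images.
- lever: Loose cast aluminium lever, 0.3 to 0.6 kg, lying flat. Boss 56 mm across, 40 mm high, with upright 26 mm through bore at its -x end; straight arm 18 mm wide, 8 to 34 mm above the lever's underside, free from x = -19 to +89 mm; round tail 26 mm across at the +x end. Origin on the underside, below the balance point, 47.5 mm from the bore axis. x from boss to tail, z up.
- lever_balance (a point): The lever's balance point: middle of the arm's width and height, 21 mm above the lever's underside, under a small dark raised rib across the arm's top. Same axes as the lever.
- lever_bore (a point): Centre of the bore at the lever's underside (lever frame x = -47.5 mm, z = 0).
- lever_tail (a point): Axis of the round tail at the lever's underside (lever frame x = +102.5 mm, z = 0).
- fixture: Fixed grey base plate 250 x 76 mm, 13 mm high, with a steel post at one end and an aluminium saddle at the other. Origin on the post's axis at the worktop; x runs from post to saddle, z up. The post has a 36 mm wide shoulder up to 45 mm, then a 14 mm pin with tapered tip ending 105 mm above the worktop.
- post_top (a point): Tip of the post, on its axis, 105 mm above the worktop.
- saddle (a point): Middle of the saddle's floor, 150 mm from the post along the fixture's x, 45 mm above the worktop. Its two cheeks are 40 mm apart (across y) and reach 75 mm above the worktop. A solid upright and shelves stand across the back of the bench from world x = 0.78 m on: keep a carried lever short of them.
- oiler: Fixed white oil bottle 52 mm across on a 74 mm foot plate, with a sprung pump head on top (152 mm high in all). It stands 125 mm from the post, on the side away from the saddle, its spout aimed at the post. Origin on the post's axis at the worktop, not under the bottle: the bottle's axis is at x = -125 mm; x points from bottle to post.
- pump_top (a point): Centre of the flat round top (28 mm across) of the pump head, 152 mm above the worktop when up; moves down with the head.
- pump (a joint): Travel of the pump head: 0 up, 0.008 m fully down. It takes about 1.4 N to start and 5 N fully down, then a rigid stop; it springs back by itself.
- timer: Bystander: flat bench timer 62 x 66 x 18 mm, loose; origin at the centre of its underside.
- petri_dish: Bystander: petri dish 94 mm across, 16 mm high, loose; origin at the centre of its underside.
- marker: Bystander: black marker pen 136 mm long, loose; origin at the centre of its underside.
- forceps: Bystander: steel forceps 142 mm long, loose; origin at the centre of their underside.
- amber_bottle: Bystander: amber bottle with black cap, 55 mm across, 105 mm high, loose; origin at the centre of its underside.
Things that resemble listed ones, but are neither listed nor needed, are in the scene too. Leave any purple or yellow look-alike of the oiler alone.

How it is judged:
By the outcome, as a careful person would: the job done as asked, in the order asked, and still so for the second after the job is handed in, while the arm keeps its last pose, push and grip.
It also fails if it takes over 54 s, if anything falls off the work surface, if the arm or the gripper's body presses on something with over 40 N, if the wrist force passes 120 N, or if a joint passes its speed limit or range.

## Working session

There is one attempt and no reset: what is moved stays moved. The work goes in short steps, Python scripts to look and compute and a shell command to move; the robot and the scene stay as the last step left them, time stands still between calls to the robot, and variables do not carry over. Pictures are saved under pics/ and viewed, at most 10 in all, crops included, and the job is handed in when it is done.

```bash
mkdir -p pics
cat > h.py <<'E'
import numpy as np, cv2
from scipy.spatial.transform import Rotation as Ro
from station import ctrl
def tri(obs):
    # obs: list of (calib, pix)
    A=[];b=[]
    for c,p in obs:
        R=np.array(c['R']);t=np.array(c['t'])
        u=(p[0]-c['cx'])/c['fx'];v=(p[1]-c['cy'])/c['fy']
        A+= [R[0]-u*R[2],R[1]-v*R[2]]; b+=[u*t[2]-t[0],v*t[2]-t[1]]
    x,r,_,_=np.linalg.lstsq(np.array(A),np.array(b),rcond=None)
    return x, float(np.sqrt(r[0])) if len(r) else 0
def plane(c,p,z):
    R=np.array(c['R']);t=np.array(c['t'])
    d=R.T@np.array([(p[0]-c['cx'])/c['fx'],(p[1]-c['cy'])/c['fy'],1]); o=-R.T@t
    return o+d*(z-o[2])/d[2]
def proj(c,X):
    k=np.array(c['R'])@np.array(X)+np.array(c['t']); return [c['fx']*k[0]/k[2]+c['cx'],c['fy']*k[1]/k[2]+c['cy']]
def totool(target, rotm=None):
    o=ctrl.get_obs(); R=Ro.from_rotvec(o['tool_rot'])
    s=R.inv().apply(np.array(target)-o['tool_pos'])*100
    return s, (R.inv()*rotm).as_rotvec() if rotm is not None else None
E
python3 - <<'E'
from h import *
np.set_printoptions(precision=3,suppress=True)
ims=[]
for n in ('scene','side','wrist'):
    im=ctrl.get_image(n); cv2.imwrite(f'pics/{n}0.png',im)
    c=ctrl.calibration(n); print(n,-np.array(c['R']).T@np.array(c['t']))
    for q in ('lever_balance','lever_bore','lever_tail','post_top','saddle','pump_top','oiler'):
        print(n,q,[(np.round(d['position'],0).tolist(),round(d['score'],2)) for d in ctrl.landmark_of(n,q)[:4]])
print(ctrl.get_obs())
E
```

```text
scene [-0.793 -0.71   0.836]
scene lever_balance [([385.0, 249.0], 0.97)]
scene lever_bore [([368.0, 256.0], 0.78), ([304.0, 258.0], 0.17)]
scene lever_tail [([410.0, 247.0], 0.79), ([299.0, 227.0], 0.25)]
scene post_top [([294.0, 203.0], 0.67)]
scene saddle [([315.0, 196.0], 0.72)]
scene pump_top [([353.0, 223.0], 0.61), ([328.0, 201.0], 0.59), ([276.0, 201.0], 0.51), ([280.0, 170.0], 0.42)]
scene oiler [([298.0, 197.0], 0.84), ([297.0, 230.0], 0.82), ([335.0, 227.0], 0.77), ([365.0, 258.0], 0.58)]
side [0.154 1.001 0.951]
side lever_balance [([349.0, 184.0], 0.62)]
side lever_bore [([354.0, 200.0], 0.58)]
side lever_tail [([331.0, 177.0], 0.8), ([352.0, 182.0], 0.47)]
side post_top [([311.0, 220.0], 0.9), ([332.0, 176.0], 0.65)]
side saddle [([264.0, 226.0], 0.59)]
side pump_top [([262.0, 228.0], 0.69), ([373.0, 258.0], 0.6), ([393.0, 174.0], 0.53), ([353.0, 221.0], 0.45)]
side oiler []
wrist [0.085 0.624 0.374]
wrist lever_balance []
wrist lever_bore []
wrist lever_tail []
wrist post_top []
wrist saddle []
wrist pump_top []
wrist oiler []
{'t': 1.2, 'q': array([ 1.188,  0.053,  1.613,  0.   ,  1.476, -0.119]), 'dq': array([ 0.   , -0.   , -0.   ,  0.   , -0.   ,  0.001]), 'effort': array([ -0.002, -39.372, -37.044,  -0.   ,   0.001,   0.   ]), 'tool_pos': array([0.163, 0.603, 0.231]), 'tool_rot': array([-0.413, -3.114,  0.   ]), 'contact_force': array([-0.054, -0.153,  1.367]), 'wrist_torque': array([ 0.056, -0.031,  0.001]), 'grip_force': 0.0, 'opening': 0.08541518484147007}
```

Run:
```python
from h import *
np.set_printoptions(precision=3,suppress=True)
a=cv2.imread('pics/scene0.png')[130:300,230:450];b=cv2.imread('pics/side0.png')[130:300,210:430]
cv2.imwrite('pics/c0.png',np.vstack([cv2.resize(a,(776,300) and (388*1,300)),cv2.resize(b,(388,300))]))
cv2.imwrite('pics/a.png',cv2.resize(a,(770,595),interpolation=cv2.INTER_CUBIC))
cv2.imwrite('pics/b.png',cv2.resize(b,(770,595),interpolation=cv2.INTER_CUBIC))
cs,cd=ctrl.calibration('scene'),ctrl.calibration('side')
for n,p,q in (('bal',(385,249),(349,184)),('bore',(368,256),(354,200)),('tail',(410,247),(331,177)),('post',(294,203),(311,220)),('saddle',(315,196),(264,226))):
    print(n,tri([(cs,p),(cd,q)]))
for p in ((353,223),(328,201),(276,201),(280,170)):
    print('pump',plane(cs,p,.152))
for q in ((262,228),(373,258),(393,174),(353,221)): print('side',plane(cd,q,.152))
```

```text
bal (array([ 0.54 , -0.21 ,  0.017]), 0.005453846271732485)
bore (array([ 0.505, -0.166, -0.008]), 0.00040167435619261775)
tail (array([ 0.63 , -0.261, -0.008]), 0.000733967157420036)
post (array([0.536, 0.123, 0.104]), 0.01637092764509717)
saddle (array([0.69 , 0.14 , 0.055]), 0.003049150775709931)
pump [ 0.405 -0.154  0.152]
pump [ 0.499 -0.019  0.152]
pump [0.412 0.121 0.152]
pump [0.64  0.257 0.152]
side [0.631 0.244 0.152]
side [0.325 0.229 0.152]
side [ 0.379 -0.147  0.152]
side [0.418 0.117 0.152]
```

View pics/a.png

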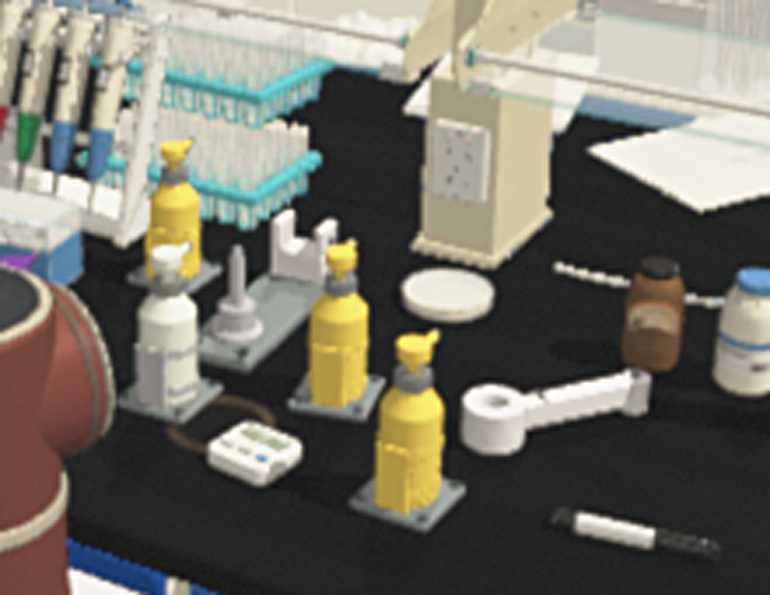

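View pics/b.png

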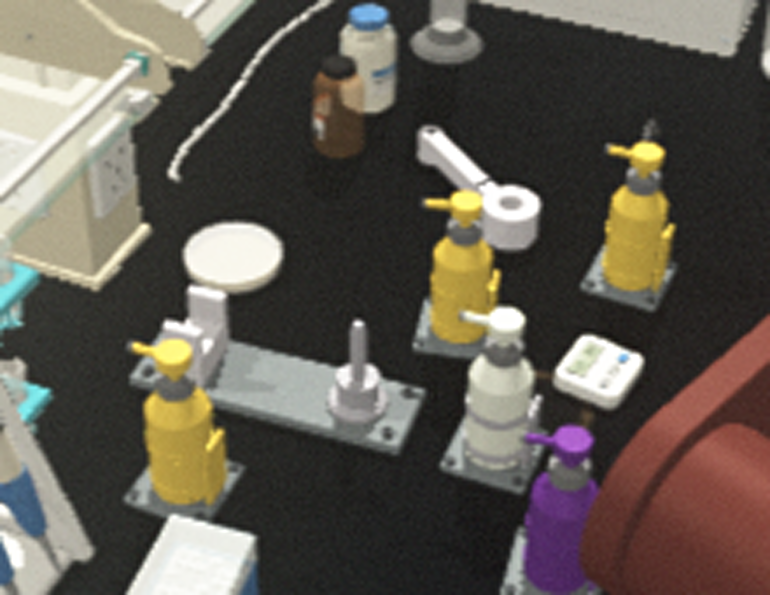

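The white oiler is at crop a (170,260), i.e. about (0.414, 0.119). The post (237,260) and saddle (305,240) are behind it. The lever lies with its boss at (493,400) and tail at (635,385). Yellow oilers stand at about (0.50,-0.02), (0.405,-0.15) and (0.64,0.25). Purple is in crop b at (575,440). I'll close the gripper and go above the oiler.

```bash
python3 -m handwheel '[[[-40.3,-39.2,-3],[0,0,-0.37]],[[-40.3,-39.2,-3],[0,0,-0.37]],[[-40.3,-39.2,-3],[0,0,-0.37]],[[-40.3,-39.2,-3],[0,0,-0.37]],[[-40.3,-39.2,-3],[0,0,-0.37]]]' 1 40
python3 - <<'E'
from h import *
print(totool([.45,.12,.26],Ro.from_euler('z',186,degrees=True)*Ro.from_euler('x',180,degrees=True)))
E
```

```text
t: 1.82
tool_pos: [0.3224, 0.3341, 0.2483]
tool_rot: [-0.168, 3.136, 0.001]
contact_force: [1.1, 0.7, -0.6]
opening: -0.0001
grip_force: 0.0
(array([-10.4090709 , -22.65187122,  -1.16933552]), array([0.00036142, 0.00103506, 0.00202697]))
```

```bash
python3 -m handwheel '[[[-10.4,-22.6,-1.2],[0,0,0]],[[-10.4,-22.6,-1.2],[0,0,0]],[[-10.4,-22.6,-1.2],[0,0,0]],[[-10.4,-22.6,-1.2],[0,0,0]],[[-10.4,-22.6,-1.2],[0,0,0]]]'
python3 - <<'E'
from h import *
np.set_printoptions(precision=4,suppress=True)
c=ctrl.calibration('wrist'); im=ctrl.get_image('wrist'); cv2.imwrite('pics/w1.png',im)
print(c['t'],c['R'],c['fx'])
for q in ('pump_top','post_top','saddle','oiler','fixture'):
    print(q,[(np.round(d['position'],1).tolist(),round(d['score'],2)) for d in ctrl.landmark_of('wrist',q)[:4]])
for X in ([.414,.119,.152],[.537,.125,.105],[.69,.14,.045]): print(proj(c,X))
E
```

```text
t: 2.45
tool_pos: [0.4506, 0.1189, 0.2603]
tool_rot: [-0.156, 3.137, -0.001]
contact_force: [-0.7, -0.2, 0.6]
opening: 0.0002
grip_force: 0.0
[-0.0726 -0.4874  0.2619] [[-0.1     0.995  -0.0014]
 [ 0.9434  0.0953  0.3175]
 [ 0.3161  0.0305 -0.9482]] 336.0860599844863
pump_top [([137.1, 234.9], 0.92), ([471.4, 33.3], 0.77), ([309.3, 149.6], 0.67)]
post_top [([301.1, 261.3], 0.82)]
saddle [([300.1, 343.6], 0.56)]
oiler []
fixture [([299.4, 223.2], 0.94)]
[np.float64(314.7287257595452), np.float64(148.0937881433107)]
[np.float64(307.0635863134098), np.float64(262.2038891431139)]
[np.float64(307.33432767583497), np.float64(343.2109676001459)]
```

View pics/w1.png

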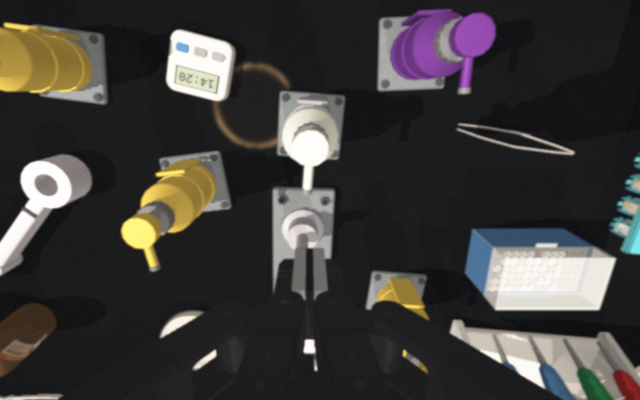

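The picture shows the white pump's top at (311,145), its spout pointing down at the post (shoulder at 303,228). The shut fingertips are at about (309,265). The boss is at (50,182), and the yellow one at (140,232) stays to the side.

Run:
```python
from h import *
np.set_printoptions(precision=4,suppress=True)
c=ctrl.calibration('wrist');cs=ctrl.calibration('scene');cd=ctrl.calibration('side')
print(tri([(c,(310,147)),(cs,(276,201)),(cd,(353,221))]), plane(c,(310,147),.152), tri([(c,(310,147)),(cd,(353,221))]))
x=plane(c,(310,147),.152)
print(totool([x[0],x[1],.17]), totool([.4145,.119,.17]))
print('shoulder',plane(c,(303,226),.045))
```

```text
(array([0.4136, 0.12  , 0.153 ]), 0.004935546406214387) [0.4113 0.1196 0.152 ] (array([0.4139, 0.12  , 0.1547]), 0.00437290948311482)
(array([3.737 , 0.0267, 8.9834]), None) (array([ 3.4244, -0.0705,  8.9834]), None)
shoulder [0.5217 0.1239 0.045 ]
```

```bash
python3 -m handwheel '[[[3.6,0,5],[0,0,0]],[[3.6,0,9.5],[0,0,0]],[[3.6,0,9.5],[0,0,0]]]'
python3 -m handwheel '[[[0,0,1],[0,0,0]],[[0,0,1.6],[0,0,0]],[[0,0,2.0],[0,0,0]],[[0,0,2.0],[0,0,0]]]'
```

```text
t: 3.12
tool_pos: [0.4099, 0.119, 0.1611]
tool_rot: [0.17, -3.129, 0.001]
contact_force: [-0.0, 0.5, 1.1]
opening: 0.0
grip_force: 0.0
t: 3.62
tool_pos: [0.4146, 0.1187, 0.1463]
tool_rot: [-0.166, 3.134, 0.001]
contact_force: [1.3, 1.9, 4.5]
opening: 0.0003
grip_force: 1.9
```

```bash
python3 -m handwheel '[[[0,0,0.2],[0,0,0]],[[0,0,0.2],[0,0,0]]]'; python3 -m handwheel '[[[0,0,0.2],[0,0,0]],[[0,0,0.2],[0,0,0]]]'
```

```text
t: 3.88
tool_pos: [0.4144, 0.1186, 0.144]
tool_rot: [-0.166, 3.134, 0.001]
contact_force: [2.8, 2.9, 5.8]
opening: -0.0004
grip_force: 2.4
t: 4.12
tool_pos: [0.4145, 0.1186, 0.1438]
tool_rot: [-0.167, 3.134, 0.001]
contact_force: [-2.9, 2.6, 14.4]
opening: -0.0
grip_force: 7.0
```

```bash
python3 -m handwheel '[[[0,0,-1],[0,0,0]],[[0,0,-2.5],[0,0,0]],[[0,0,-5],[0,0,0]],[[0,0,-9],[0,0,0]],[[0,0,-11],[0,0,0]]]'
python3 - <<'E'
from h import *
ctrl.get_image('side'); print(ctrl.landmark_of('side','pump_top'))
E
python3 -m handwheel '[[[-9.6,-32.7,-1],[0,0,0.75]],[[-9.6,-32.7,-1],[0,0,0.75]],[[-9.6,-32.7,-1],[0,0,0.75]],[[-9.6,-32.7,-1],[0,0,0.75]],[[-9.6,-32.7,-1],[0,0,0.75]]]' -1
python3 - <<'E'
from h import *
print(totool([.545,-.196,.24],Ro.from_euler('z',143,degrees=True)*Ro.from_euler('x',180,degrees=True)))
E
```

```text
t: 4.75
tool_pos: [0.4135, 0.1181, 0.2528]
tool_rot: [-0.166, 3.136, -0.001]
contact_force: [0.8, 0.1, 0.0]
opening: -0.0001
grip_force: 0.0
[{'position': [344.8, 182.5], 'score': 0.67}, {'position': [393.2, 173.6], 'score': 0.55}, {'position': [355.4, 220.7], 'score': 0.54}, {'position': [258.4, 232.4], 'score': 0.48}, {'position': [373.3, 257.9], 'score': 0.44}]
t: 5.48
tool_pos: [0.5321, -0.1721, 0.2577]
tool_rot: [-0.995, -2.976, -0.001]
contact_force: [0.6, 0.9, -0.3]
opening: 0.0851
grip_force: 0.0
(array([-2.47729781, -1.12952252,  1.75774522]), array([-0.00065875, -0.00352713,  0.00048089]))
```

```bash
python3 -m handwheel '[[[-2.5,-1.1,1.8],[0,0,0]],[[-2.5,-1.1,1.8],[0,0,0]],[[-2.5,-1.1,1.8],[0,0,0]]]'
python3 - <<'E'
from h import *
np.set_printoptions(precision=4,suppress=True)
c=ctrl.calibration('wrist'); im=ctrl.get_image('wrist'); cv2.imwrite('pics/w2.png',im)
P={}
for q,z in (('lever_balance',.021),('lever_bore',0.),('lever_tail',0.)):
    for d in ctrl.landmark_of('wrist',q)[:2]: print(q,np.round(d['position'],1),round(d['score'],2),plane(c,d['position'],z))
E
```

```text
t: 5.85
tool_pos: [0.5452, -0.1932, 0.2408]
tool_rot: [-0.992, -2.978, -0.001]
contact_force: [-0.2, 0.3, 1.4]
opening: 0.0852
grip_force: 0.0
lever_balance [301.7 167.9] 0.57 [ 0.5442 -0.2029  0.021 ]
lever_bore [299.8 122.7] 0.75 [ 0.5053 -0.1766  0.    ]
lever_tail [301.5 244.5] 0.88 [ 0.6264 -0.2662  0.    ]
```

View pics/w2.png

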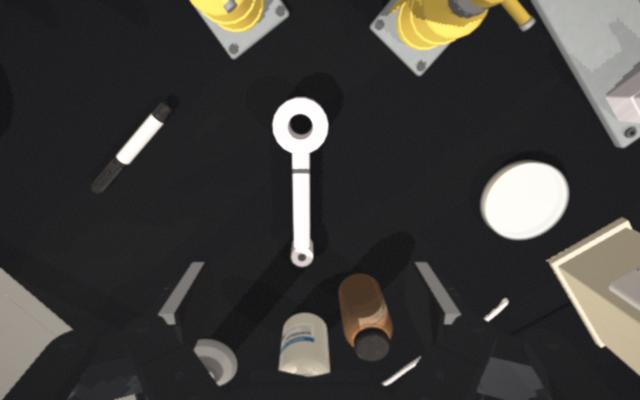

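The picture shows the lever along column 301, with the bore at (300,124), the dark rib at (301,171) and the tail at (302,257). The finger area is clear. I'll go lower and take a second view.

```bash
python3 -m handwheel '[[[-0.5,-0.9,4],[0,0,-0.01]],[[-0.5,-0.9,9],[0,0,-0.01]],[[-0.5,-0.9,11],[0,0,-0.01]],[[-0.5,-0.9,11],[0,0,-0.01]]]' -0.4
python3 - <<'E'
from h import *
np.set_printoptions(precision=4,suppress=True)
c=ctrl.calibration('wrist'); im=ctrl.get_image('wrist'); cv2.imwrite('pics/w3.png',im)
for q,z in (('lever_balance',.021),('lever_bore',0.),('lever_tail',0.)):
    for d in ctrl.landmark_of('wrist',q)[:2]: print(q,np.round(d['position'],1),round(d['score'],2),plane(c,d['position'],z))
print(c['R'],c['t'])
E
```

```text
t: 6.55
tool_pos: [0.5438, -0.2036, 0.1311]
tool_rot: [-0.977, -2.983, -0.001]
contact_force: [0.3, 1.1, 0.1]
opening: 0.0599
grip_force: 0.0
lever_balance [307.2 191. ] 0.86 [ 0.5411 -0.2035  0.021 ]
lever_bore [308.5 130.9] 0.83 [ 0.506  -0.1766  0.    ]
lever_tail [307.6 290.5] 0.93 [ 0.6258 -0.2655  0.    ]
[[ 0.591   0.8067 -0.0008]
 [ 0.7658 -0.5607  0.315 ]
 [ 0.2536 -0.1868 -0.9491]] [-0.1571 -0.5403  0.1095]
```

View pics/w3.png

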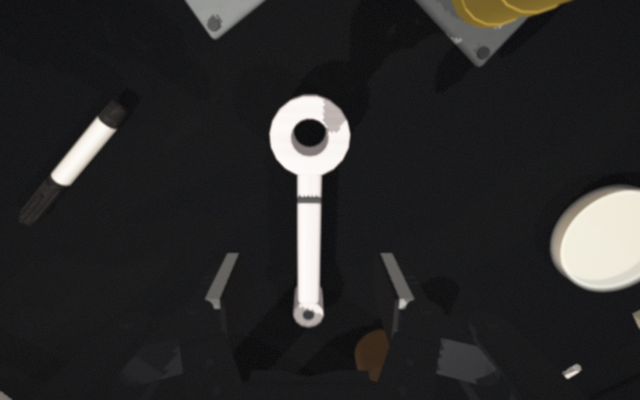

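The lever is centred between the fingers along column 309. The bore rim is at (310,133), the rib at (309,199), and the tail top at (308,315).

Run:
```python
from h import *
np.set_printoptions(precision=4,suppress=True)
c=ctrl.calibration('wrist')
R=Ro.from_rotvec(ctrl.get_obs()['tool_rot']); o=ctrl.get_obs()['tool_pos']
C=-np.array(c['R']).T@c['t']
# camera in tool frame -> earlier pose
Rc=R.inv().as_matrix()@np.array(c['R']).T; tc=R.inv().apply(C-o)
R2=Ro.from_rotvec([-.992,-2.978,-.001]).as_matrix(); C2=np.array([.5452,-.1932,.2408])+R2@tc
M=(R2@Rc).T; c2=dict(c,R=M,t=-M@C2)
print('rib',tri([(c,(309,199)),(c2,(301,171))]),plane(c,(309,199),.035),plane(c2,(301,171),.035))
print('bore top',plane(c,(310,133),.04),'tail top',plane(c,(308,315),.034),tri([(c,(310,133)),(c2,(300,124))]))
print(totool([.5435,-.2045,.004]))
```

```text
rib (array([ 0.5365, -0.1971,  0.0754]), 0.0010037956404470474) [ 0.5474 -0.206   0.035 ] [ 0.544  -0.2032  0.035 ]
bore top [ 0.5071 -0.1756  0.04  ] tail top [ 0.633  -0.2698  0.034 ] (array([ 0.4997, -0.1694,  0.1045]), 0.0014441154190797233)
(array([ 0.2977, -0.1187, 13.0898]), None)
```

Run:
```python
from h import *
np.set_printoptions(precision=4,suppress=True)
for i in range(3):
    ctrl.get_image('wrist'); o=ctrl.get_obs(); print(o['tool_pos'],o['tool_rot'],o['dq'])
c=ctrl.calibration('wrist'); print(-np.array(c['R']).T@c['t'])
for q,z in (('lever_balance',.021),('lever_bore',0.),('lever_tail',0.)):
    for d in ctrl.landmark_of('wrist',q)[:1]: print(q,np.round(d['position'],1),plane(c,d['position'],z))
print(totool([.545,-.205,.004]))
```

```text
[ 0.5459 -0.205   0.1347] [ 0.9775  2.9813 -0.0011] [-0.0008  0.0042  0.0068  0.0008 -0.0004  0.0014]
[ 0.5457 -0.2049  0.1343] [ 0.9778  2.9819 -0.001 ] [-0.0014  0.0074  0.012   0.002  -0.0019  0.0007]
[ 0.5454 -0.2048  0.1339] [ 0.9781  2.9825 -0.0008] [-0.0007  0.0047  0.0091  0.0035  0.0002  0.0007]
[ 0.4798 -0.1566  0.2764]
lever_balance [307.7 186.1] [ 0.5409 -0.2028  0.021 ]
lever_bore [310.4 124.5] [ 0.5053 -0.174   0.    ]
lever_tail [308.5 285. ] [ 0.6254 -0.2642  0.    ]
(array([-0.0291, -0.0274, 12.8728]), None)
```

```bash
python3 -m handwheel '[[[-0.1,0,4],[0,0,0]],[[-0.1,0,8],[0,0,0]],[[-0.1,0,10.5],[0,0,0]],[[-0.1,0,11.5],[0,0,0]],[[-0.1,0,11.5],[0,0,0]]]'
python3 -m handwheel '[[[0,0,0],[0,0,0]],[[0,0,0],[0,0,0]],[[0,0,0],[0,0,0]]]'
python3 - <<'E'
from h import *
print(totool([.5445,-.204,.004]))
E
```

```text
t: 7.68
tool_pos: [0.5452, -0.2049, 0.0169]
tool_rot: [-0.979, -2.985, -0.0]
contact_force: [0.4, 0.1, -0.3]
opening: 0.0597
grip_force: 0.0
t: 8.05
tool_pos: [0.5459, -0.2052, 0.018]
tool_rot: [0.979, 2.984, -0.0]
contact_force: [0.2, -0.1, 0.7]
opening: 0.0596
grip_force: 0.0
(array([0.18837345, 0.01792106, 1.40174026]), None)
```

```bash
python3 -m handwheel '[[[0.1,0,0.7],[0,0,0]],[[0.1,0,1.3],[0,0,0]],[[0.1,0,1.3],[0,0,0]],[[0.1,0,1.3],[0,0,0]]]'
python3 -m handwheel '[[[0,0,0],[0,0,0]],[[0,0,0],[0,0,0]],[[0,0,0],[0,0,0]],[[0,0,0],[0,0,0]],[[0,0,0],[0,0,0]]]' 1 60
```

```text
t: 8.55
tool_pos: [0.5445, -0.2043, 0.0039]
tool_rot: [-0.979, -2.985, -0.0]
contact_force: [0.4, -0.6, -0.1]
opening: 0.0602
grip_force: 0.0
t: 9.18
tool_pos: [0.5447, -0.2047, 0.0044]
tool_rot: [0.979, 2.985, -0.001]
contact_force: [-1.0, -1.4, 1.5]
opening: 0.017
grip_force: 59.1
```

```bash
python3 -m handwheel '[[[0,0,-0.5],[0,0,0]],[[0,0,-2],[0,0,0]],[[0,0,-4],[0,0,0]],[[0,0,-7],[0,0,0]],[[0,0,-10],[0,0,0]]]'
python3 -m handwheel '[[[0,0,-4],[0,0,0]],[[0,0,-7],[0,0,0]],[[0,0,-9.5],[0,0,0]],[[0,0,-9.5],[0,0,0]],[[0,0,-9.5],[0,0,0]]]'
python3 - <<'E'
from h import *
np.set_printoptions(precision=4,suppress=True)
o=ctrl.get_obs(); print(o['tool_pos'],o['contact_force'],o['wrist_torque'],o['opening'])
cs={}
for n in ('scene','side','wrist'):
    im=ctrl.get_image(n); cv2.imwrite(f'pics/{n}4.png',im); c=ctrl.calibration(n); cs[n]=c
    for q,z in (('post_top',.105),('saddle',.045),('fixture',0),('lever_bore',.19),('lever_tail',.19),('lever_balance',.21)):
        for d in ctrl.landmark_of(n,q)[:2]: print(n,q,np.round(d['position'],1),round(d['score'],2),plane(c,d['position'],z))
b=cv2.imread('pics/side4.png')[130:300,210:430];cv2.imwrite('pics/b4.png',cv2.resize(b,(770,595),interpolation=cv2.INTER_CUBIC))
E
```

```text
t: 9.8
tool_pos: [0.5447, -0.2043, 0.1062]
tool_rot: [0.979, 2.984, -0.0]
contact_force: [-0.0, -0.4, -4.9]
opening: 0.0171
grip_force: 58.6
t: 10.42
tool_pos: [0.5439, -0.204, 0.1983]
tool_rot: [-0.979, -2.984, -0.0]
contact_force: [0.5, -0.7, -6.1]
opening: 0.0169
grip_force: 58.8
[ 0.5439 -0.204   0.1983] [ 0.5195 -0.7275 -6.0618] [-0.0537  0.0675 -0.0219] 0.016933570947061105
scene post_top [295.7 201.4] 0.82 [0.5273 0.1196 0.105 ]
scene post_top [408.5 283.7] 0.5 [ 0.2618 -0.3828  0.105 ]
scene saddle [319.5 196.7] 0.72 [0.7173 0.1343 0.045 ]
scene fixture [297.7 229.5] 0.73 [0.527  0.1116 0.    ]
scene fixture [390.1 195.6] 0.34 [ 0.9608 -0.0519  0.    ]
scene lever_bore [373.5 196.9] 0.63 [ 0.5262 -0.1618  0.19  ]
scene lever_balance [388.6 196.2] 0.73 [ 0.5138 -0.2151  0.21  ]
scene lever_balance [298.9 228.6] 0.7 [ 0.2012 -0.0949  0.21  ]
side post_top [311.8 220.6] 0.75 [0.5434 0.1123 0.105 ]
side saddle [261.8 225.5] 0.57 [0.7012 0.1328 0.045 ]
side fixture [309.3 246.9] 0.85 [0.5492 0.1165 0.    ]
side fixture [306.4 172.9] 0.43 [ 0.72   -0.2376  0.    ]
side lever_bore [360.3 147.6] 0.92 [ 0.5067 -0.1938  0.19  ]
side lever_bore [332.2 128.6] 0.39 [ 0.6366 -0.2715  0.19  ]
side lever_tail [333.8 130.2] 0.71 [ 0.6274 -0.2634  0.19  ]
side lever_balance [353.  135.1] 0.94 [ 0.5451 -0.2266  0.21  ]
side lever_balance [360.7 150.6] 0.62 [ 0.4905 -0.146   0.21  ]
wrist saddle [122.8 147.2] 0.72 [ 0.4235 -0.3206  0.045 ]
wrist fixture [121.9 147. ] 0.67 [ 0.4144 -0.3461  0.    ]
```

View pics/wrist4.png

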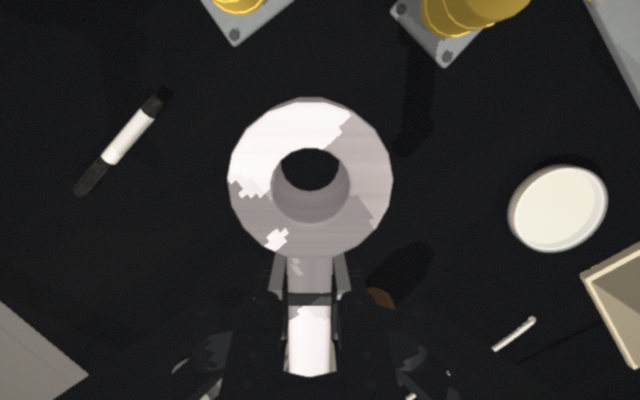

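View pics/b4.png

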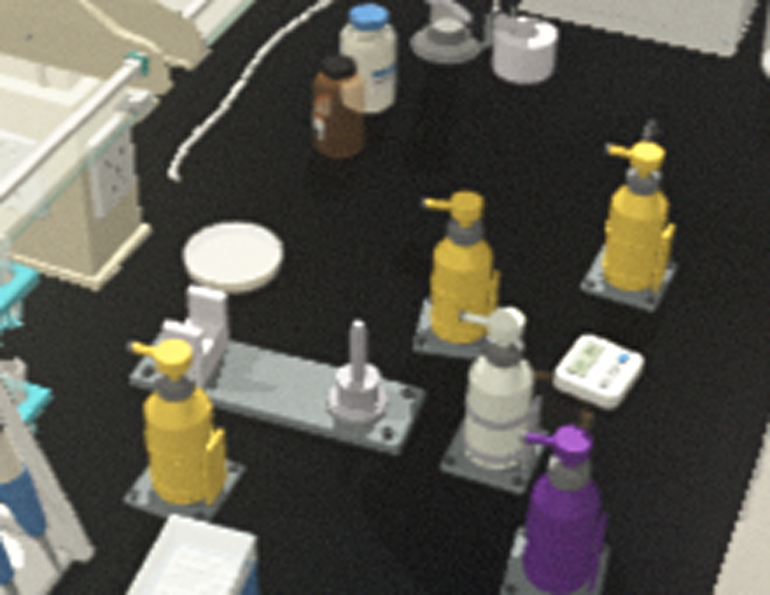

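The lever is held: its boss shows at (310,180) in the wrist view and the bench things have not moved. In the side crop the post tip is at (359,322), with the saddle at about (190,340). Next I'll carry it parallel beside the fixture for a close look at it.

```bash
python3 -m handwheel '[[[0.6,2.5,-0.5],[0,0,-0.1]],[[1.6,7,-1],[0,0,-0.25]],[[2.6,11.5,-1],[0,0,-0.4]],[[3.5,15.5,-1],[0,0,-0.55]],[[4.2,18.5,-1],[0,0,-0.65]]]'
python3 -m handwheel '[[[-0.7,1,0],[0,0,-0.04]],[[-0.7,1,0],[0,0,-0.04]],[[-0.7,1,0],[0,0,-0.04]],[[-0.7,1,0],[0,0,-0.04]]]'
python3 - <<'E'
from h import *
np.set_printoptions(precision=4,suppress=True)
ctrl.get_image('side');
o=ctrl.get_obs(); print(o['tool_pos'],o['tool_rot'],o['dq'])
c=ctrl.calibration('wrist'); im=ctrl.get_image('wrist'); cv2.imwrite('pics/w5.png',im)
for q,z in (('post_top',.105),('saddle',.045),('fixture',0),('lever_bore',.2)):
        for d in ctrl.landmark_of('wrist',q)[:2]: print(q,np.round(d['position'],1),round(d['score'],2),plane(c,d['position'],z))
a,b=ctrl.calibration('scene'),ctrl.calibration('side')
print(tri([(a,(297.7,200.9)),(b,(312.6,222))]))
E
```

```text
t: 12.1
tool_pos: [0.6208, -0.0287, 0.2091]
tool_rot: [-0.033, 3.141, 0.0]
contact_force: [0.4, -1.1, -5.6]
opening: 0.0171
grip_force: 59.3
t: 12.6
tool_pos: [0.6268, -0.0214, 0.2091]
tool_rot: [0.086, -3.14, 0.0]
contact_force: [0.4, -0.2, -5.4]
opening: 0.0174
grip_force: 59.4
[ 0.6268 -0.0213  0.2091] [ 0.0858 -3.1403  0.0003] [ 0.0048 -0.0001 -0.0023  0.0017 -0.002   0.0002]
post_top [515.3  85.9] 0.68 [0.5383 0.1173 0.105 ]
saddle [454.3 247.5] 0.68 [0.6932 0.1292 0.045 ]
fixture [454.4  87.5] 0.65 [0.5399 0.1181 0.    ]
(array([0.538 , 0.1174, 0.1041]), 0.001723594597216333)
```

View pics/w5.png

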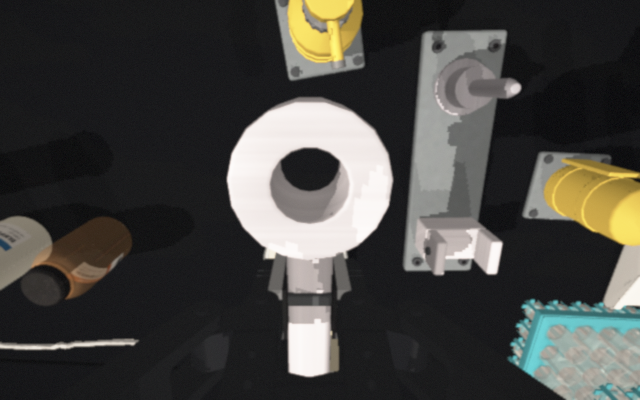

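The picture shows the whole fixture: post tip at (517,87), shoulder (466,85), plate corners (422,31), (507,31) and (404,269), and the saddle at (455,247).

Run:
```python
from h import *
np.set_printoptions(precision=4,suppress=True)
c=ctrl.calibration('wrist')
im=cv2.imread('pics/w5.png')
g=cv2.cvtColor(im,cv2.COLOR_BGR2GRAY).astype(float)
def edge(rows,lo,hi,s):
    pts=[]
    for r in rows:
        d=np.diff(cv2.GaussianBlur(g,(3,3),0)[r,lo:hi])*s
        pts.append((lo+np.argmax(d)+.5,r))
    W=np.array([plane(c,p,.013) for p in pts]); k=np.polyfit(W[:,0],W[:,1],1)
    res=abs(W[:,1]-np.polyval(k,W[:,0])); ok=res<np.median(res)*3+1e-6; k=np.polyfit(W[ok,0],W[ok,1],1)
    print(np.degrees(np.arctan(k[0])),np.polyval(k,.538),np.polyval(k,.688),np.median(res)); return k
edge(range(45,255,5),385,432,1); edge(list(range(40,70,3))+list(range(110,205,5)),475,512,-1)
for p in ((422,31),(507,31),(404,269)): print(plane(c,p,.013))
print('tip',plane(c,(517,87),.105))
# levelness/position of held lever bore top rim vs expected
o=ctrl.get_obs();R=Ro.from_rotvec(o['tool_rot'])
for dx in (.0475,):
    for z in (.0356,-.0044): print(proj(c,np.array(o['tool_pos'])+R.apply([dx,0,-z])))
```

```text
4.129139503068928 0.0774707511865835 0.08829956669756264 0.00024462549742702844
4.118977421334749 0.15537355317673796 0.16617562610862732 0.00024881080036626146
[0.4933 0.0745 0.013 ]
[0.489  0.1518 0.013 ]
[0.7389 0.094  0.013 ]
tip [0.539  0.1193 0.105 ]
[np.float64(309.92132643279496), np.float64(191.4474787367879)]
[np.float64(309.7901305873246), np.float64(164.65651816616233)]
```

Run:
```python
from h import *
np.set_printoptions(precision=4,suppress=True)
c=ctrl.calibration('wrist')
im=cv2.imread('pics/w5.png')
g=cv2.cvtColor(im,cv2.COLOR_BGR2GRAY)
o=ctrl.get_obs();R=Ro.from_rotvec(o['tool_rot']);T=np.array(o['tool_pos'])
P=lambda x,y,z: np.round(proj(c,T+R.apply([x,y,-(z-.0044)])),1)
print('rib',P(0,0,.035), 'boss y+-',P(.0475,.028,.04),P(.0475,-.028,.04),'bore x+-',P(.0605,0,.04),P(.0345,0,.04),'boss x+-',P(.0755,0,.04),P(.0195,0,.04))
for r in range(160,200,8): 
    w=np.where(g[r,180:440]>90)[0]; print(r,180+w.min(),180+w.max())
col=g[:,310].astype(int); print([i for i in range(85,330) if abs(col[i+1]-col[i-1])>40])
```

```text
rib [309.7 303. ] boss y+- [393.8 191.5] [226.1 191.4] bore x+- [310.  152.9] [309.9 227.3] boss x+- [310.1 104.6] [309.8 265.6]
160 230 439
168 228 439
176 227 439
184 227 439
192 228 439
[96, 97, 101, 102, 103, 146, 147, 148, 149, 190, 191, 222, 223, 224, 259, 291, 292, 293, 305, 306, 323, 324]
```

```bash
cat > tgt.py <<'E'
from h import *
import sys
np.set_printoptions(precision=4,suppress=True)
for i in range(2): ctrl.get_image('side')
o=ctrl.get_obs(); print(o['tool_pos'],o['dq'])
print(totool([.5871,.1210,float(sys.argv[1])],Ro.from_euler('z',184.12,degrees=True)*Ro.from_euler('x',180,degrees=True)))
E
python3 tgt.py .2
```

```text
[ 0.6271 -0.0204  0.2091] [ 0.0034  0.0017  0.0009  0.0011 -0.0005  0.0009]
(array([ 3.1978, 14.3453,  0.9107]), array([-0.    ,  0.    , -0.0159]))
```

```bash
python3 -m handwheel '[[[0.6,2.5,0],[0,0,-0.004]],[[1.6,7,0.3],[0,0,-0.008]],[[2.5,11,0.6],[0,0,-0.012]],[[3.0,13.5,0.9],[0,0,-0.016]],[[3.2,14.3,0.9],[0,0,-0.016]]]'
python3 -m handwheel '[[[0,0,0],[0,0,0]],[[0,0,0],[0,0,0]],[[0,0,0],[0,0,0]]]'
python3 tgt.py .14
```

```text
t: 13.62
tool_pos: [0.5865, 0.122, 0.1998]
tool_rot: [0.116, -3.139, 0.0]
contact_force: [0.2, -0.2, -5.8]
opening: 0.0166
grip_force: 59.6
t: 14.0
tool_pos: [0.5875, 0.1197, 0.2002]
tool_rot: [-0.111, 3.139, -0.0]
contact_force: [-0.6, 0.1, -6.5]
opening: 0.0171
grip_force: 59.6
[0.5873 0.12   0.2002] [ 0.0045 -0.0016  0.0021 -0.0009  0.0008  0.0003]
(array([0.018 , 0.1056, 6.0157]), array([-0.0001,  0.0001, -0.0007]))
```

```bash
python3 -m handwheel '[[[0,0.1,1.5],[0,0,0]],[[0,0.1,3.5],[0,0,0]],[[0,0.1,5.2],[0,0,0]],[[0,0.1,6],[0,0,0]],[[0,0.1,6],[0,0,0]]]'
python3 -m handwheel '[[[0,0,0],[0,0,0]],[[0,0,0],[0,0,0]],[[0,0,0],[0,0,0]],[[0,0,0],[0,0,0]]]'
python3 tgt.py .14
python3 - <<'E'
from h import *
c=ctrl.calibration('wrist'); im=ctrl.get_image('wrist')
print(proj(c,[.538,.1175,.105]),proj(c,[.688,.1283,.045]))
s=ctrl.get_image('side')[130:300,210:430]
cv2.imwrite('pics/f6.png',np.hstack([cv2.resize(im[60:330,190:430],(400,450)),cv2.resize(s[40:150,20:118],(400,450),interpolation=cv2.INTER_CUBIC)]))
E
```

```text
t: 14.72
tool_pos: [0.5863, 0.1216, 0.1387]
tool_rot: [0.113, -3.137, 0.0]
contact_force: [0.3, -0.2, -4.9]
opening: 0.017
grip_force: 59.7
t: 15.22
tool_pos: [0.5872, 0.1217, 0.1404]
tool_rot: [-0.113, 3.139, 0.0]
contact_force: [-1.0, -0.2, -5.7]
opening: 0.0173
grip_force: 59.7
[0.5871 0.1217 0.1402] [ 0.0006  0.0006 -0.0002  0.0015  0.0025 -0.002 ]
(array([ 0.002 , -0.0654,  0.0222]), array([0.    , 0.0003, 0.0003]))
[np.float64(308.6207123879234), np.float64(148.47238037792297)] [np.float64(308.6413594270057), np.float64(313.1840760325352)]
```

View pics/f6.png

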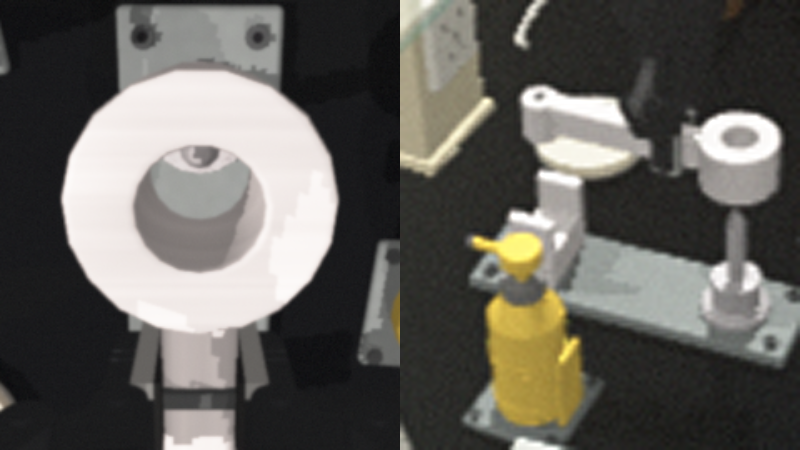

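The tip shows through the bore at crop (203,155). In the side crop, the lever is level and clear above the post, with its tail over the saddle. One zoom with predicted outlines will check the centring.

Run:
```python
from h import *
c=ctrl.calibration('wrist'); im=ctrl.get_image('wrist')
print(ctrl.landmark_of('wrist','post_top')[:2],ctrl.landmark_of('wrist','lever_bore')[:2])
k=9;x0,y0=268,135
z=cv2.resize(im[y0:y0+64,x0:x0+86],None,fx=k,fy=k,interpolation=cv2.INTER_CUBIC)
def circ(cx,cy,h,r,col):
    p=[((np.array(proj(c,[cx+r*np.cos(a),cy+r*np.sin(a),h]))-[x0,y0]+.5)*k) for a in np.linspace(0,6.28,60)]
    cv2.polylines(z,[np.int32(p)],True,col,1)
circ(.538,.1175,.045,.018,(0,255,0)); circ(.538,.1175,.105,.003,(0,0,255)); circ(.538,.1175,.09,.007,(255,0,0))
o=ctrl.get_obs();R=Ro.from_rotvec(o['tool_rot']);B=np.array(o['tool_pos'])+R.apply([.0492,0,0]); print(B)
circ(B[0],B[1],B[2]-.0044,.013,(0,255,255)); circ(B[0],B[1],B[2]+.0356,.013,(255,0,255))
cv2.imwrite('pics/z7.png',z)
```

```text
[{'position': [308.8, 148.9], 'score': 0.57}] []
[0.53794058 0.11809063 0.14003672]
```

View pics/z7.png

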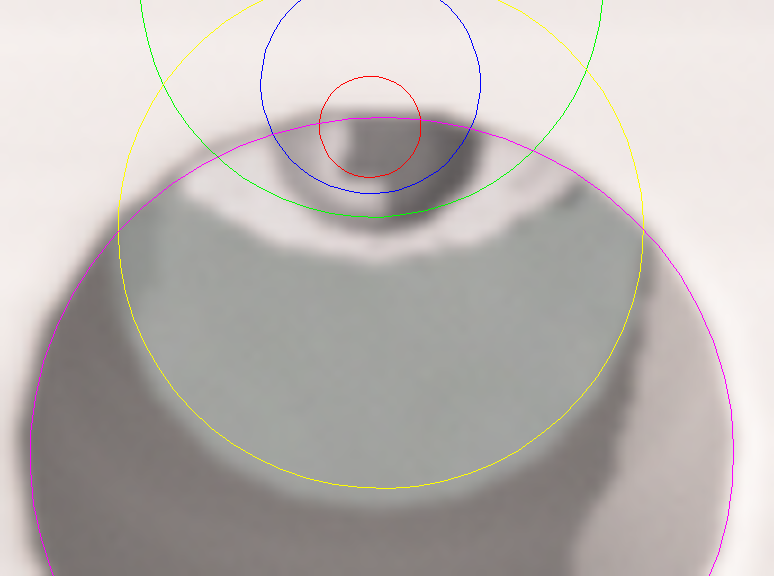

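The post appears 3–4 mm further along +x than drawn, and the bore's lower rim about 1.3 mm further. Sideways it is centred. I'll shift by 2 mm along +x and settle.

```bash
python3 -m handwheel '[[[-0.2,0,0],[0,0,0]],[[-0.2,0,0],[0,0,0]],[[-0.2,0,0],[0,0,0]],[[-0.2,0,0],[0,0,0]],[[-0.2,0,0],[0,0,0]]]'
python3 -m handwheel '[[[0,0,0],[0,0,0]],[[0,0,0],[0,0,0]],[[0,0,0],[0,0,0]],[[0,0,0],[0,0,0]],[[0,0,0],[0,0,0]]]'
python3 - <<'E'
from h import *
o=ctrl.get_obs(); print(o['tool_pos'],abs(o['dq']).max(),o['wrist_torque'])
ctrl.finish_job()
E
```

```text
t: 16.2
tool_pos: [0.589, 0.1218, 0.1401]
tool_rot: [0.113, -3.14, 0.0]
contact_force: [0.2, -0.1, -4.9]
opening: 0.0171
grip_force: 59.7
t: 16.82
tool_pos: [0.589, 0.1218, 0.1401]
tool_rot: [0.113, -3.14, 0.0]
contact_force: [0.1, 1.3, -5.6]
opening: 0.0171
grip_force: 59.7
[0.58901571 0.12179787 0.14007027] 0.0018193935304033214 [-0.00359255 -0.06246232 -0.00459638]
the job is handed in; nothing more can be done
```

I pressed the pump to its stop and it sprang back. The job is handed in with the lever held still, level by eye, with its bore over the post (about 3 cm clear, centred to an estimated 1–2 mm) and its tail over the saddle. I took no picture after the last 2 mm shift.

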